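# Record a pointing note at the foam house model

### The arm

A 6-joint arm with a two-finger parallel gripper is mounted at the origin on the work surface. World frame = base frame: x ahead of the robot, y to its left, z up, the work surface at z = 0. Lengths are in m, angles in rad, forces in N, time in s.
With the tool pointing down it reaches from about 0.325 to 0.9 m from the base axis. Payload 6.1 kg.
Tool frame: the origin (TCP) lies between the finger pads, 19 mm behind the fingertips; this is the grasp point; z points along the fingers, y is the line along which they close (so a half turn about z gives the same grasp; the last joint's range is limited). The gripper opens to 87 mm and grips with 3 to 60 N. Pads are 19 mm wide; open, the fingers measure 117 mm over their backs; the gripper's body (75 mm by 190 mm) begins 51 mm behind the grasp point.
Start: joints at [1.213, 0.22, 1.526, -0, 1.395, -0.126], TCP at [0.144, 0.608, 0.241] pointing down, gripper open.
Joint ranges: [-2.98, 2.98], [-0.91, 2.08], [0.09, 2.57], [-1.24, 4.39], [0.2, 2.65], [-2.68, 2.68]. Speed limits (rad/s): [2.57, 2.57, 3.01, 3.14, 3.14, 3.14].

### API

Orientations are given as a unit quaternion [x, y, z, w].
In Python, from workcell import ctrl gives the robot as it stands. The module is installed in compiled form; this text tells all that it offers.
- The arm moves only by the shell command python3 -m inch 'ROWS' [OPENING]. ROWS is JSON, a list of rows, each an object with "xyz": the shift along the tool's x, y, z in m, a list of three; "yaw": the turn about the tool's z in degrees. A call has exactly 5 rows; each row is the pose to reach, as a shift and turn from the pose commanded when the call began, along the tool's axes at that moment; what a row does not reach only later rows make up. A row lasts 1/8 s, in which the tool goes at most 62.5 mm and 10.7 degrees, less where a joint would pass 70% of its speed; a pose out of reach is approached as far as the arm can. A call with a gripper value outside its range is refused whole. OPENING is the opening, from 0 (shut) to 1 (fully open), set as the call begins (- or left out, the last holds). The fingers move at their own pace and stop on an object; the grip force is fixed at half the most. Time passes only in rows, so rows that repeat a pose let the fingers close, or fill a call up. It gives the time, the measured TCP pose, the force, the opening and the grip force at its end, in the units of the state.
- ctrl.observe(): the state, without advancing time (a new reading comes with each control period).
- ctrl.grab_frame(name): name is "scene" or "top" or "wrist"; returns a dict with "color" (420x560x3 uint8, red, green, blue), "fx", "fy", "cx", "cy" (pixels), "extrinsics" (4x4, takes a point from camera to world coordinates). Camera axes: x right, y up, looking along -z (the intrinsics and any distortion apply to the point x, -y, -z); pixel columns grow to the right and rows downward; lengths in m; the calibration is good to about 2 mm. A picture is of the moment at which its call begins. There is no depth.
- ctrl.finish_job(): hands the job in; it is judged then, once.
The state is a dict: "time_s": time; "joint_pos": joint angles; "joint_vel": joint speeds; "effort": joint torques, N m; "position": TCP position; "tcp_rot": TCP orientation; "wrist_force": force on the tool from outside, world axes, zero at the start; "torque": the same for the moment, N m; "width": opening from 0.0 (shut) to 1.0 (fully open); "finger_force": force on a finger pad.
Only numpy, scipy, OpenCV 4.12 (cv2) and the standard library are available. Lean on these libraries where they do the work, as an engineer would, in place of code of your own. Each camera call takes 0.05 s, during which the arm holds its last target. There are 200 camera calls.

### The job

Record a 'this goes there' note for the model maker who comes next: press the red button on the bench recorder fully down and let it go, then point straight down with the fingertips at the top landing of the loose foam staircase, about 3 cm above it, and stay there for two seconds. Then point in the same way at the middle of the yellow glue patch on the model's base plate for two seconds, and finish while still pointing there. Touch nothing but the recorder, and do not dip down over any other loose foam piece or over the grey patch, so that the note is not misread.

Things in the scene. Friction and masses are not known exactly. Their poses are not given: they have to be found in the camera images.
- model: White foam model of a house, fixed. Base plate 320 x 320 mm, top 30 mm above the table. On its -y part (local y -158 to -45 mm, x -145 to 145 mm) stands a two-storey house up to 209 mm above the table, with openings and black crack lines; the rest is flat and carries two patches. Origin: centre of the plate's underside; z up.
- yellow_patch_mid (a point): Middle of the top face of the yellow glue patch, 80 (x) x 55 (y) x 3 mm, stuck on the model's base plate; its top is 33 mm above the table. z up.
- grey_patch_mid (a point): Middle of the top face of the dark grey patch, same size and height as the yellow one, on the same plate about 150 mm from it; not to be pointed at.
- recorder: Grey plastic bench recorder, fixed to the table: box 80 (x) x 64 (y) x 50 mm high, round lens sticking out 12 mm on the +x face, red push button in a black housing on the middle of its top. Origin: centre of the underside.
- record (a joint): Travel of the red button in m, 0 when up, 0.006 when fully down (counts as fully down above 0.004); it springs back. Full travel takes 4 N. The button moves straight down; its cap has radius 15 mm.
- record_top (a point): Centre of the top of the red button's cap, moves with it. z up.
- stairs: Loose white foam staircase block, 60 g, 100 (x) x 80 (y) x 80 mm high: four steps of 20 mm each, rising towards its own +x; treads 19 mm deep, top landing 43 mm deep (x) and 80 mm wide (y). Origin: centre of the underside; z up.
- stairs_landing (a point): Middle of the staircase's top landing, 80 mm above the table (28.5 mm towards +x from the block's centre). z up. Pointing must be within 28 mm of this sideways.
- wall_piece: Loose foam wall piece with a doorway through it, 30 (x) x 100 (y) x 85 mm high, 50 g. Origin: centre of the underside.
- wall_piece_top (a point): Middle of the wall piece's top edge, 85 mm above the table.
- column: Loose round foam column with a wider foot and cap, 60 mm across, 86 mm high, 50 g. Origin: centre of the underside.
- column_top (a point): Middle of the column's top, 86 mm above the table.
- tape_roll: Loose grey roll of tape lying flat, 100 mm across, 48 mm high, hole 76 mm. Origin: centre of the underside.
- knife: Loose blue utility knife lying flat, 155 mm long along its x, 22 mm wide, 18 mm high. Origin: on the underside, 75 mm from the handle's end.
- yellow_patch: The yellow patch itself. Origin: centre of its underside, on the plate's top.
- grey_patch: The grey patch itself. Origin: centre of its underside, on the plate's top.

How it is judged:
By the outcome, as a careful person would: the job done as asked, in the order asked, and still so for the second after the job is handed in, with the robot touching nothing.
It also fails if it takes over 54 s, if anything falls off the work surface, if the arm or the gripper's body presses on something with over 40 N, if the wrist force passes 120 N, or if a joint passes its speed limit or range.

## Working session

There is one attempt and no reset: what is moved stays moved. The work goes in short steps, Python scripts to look and compute and a shell command to move; the robot and the scene stay as the last step left them, time stands still between calls to the robot, and variables do not carry over. Pictures are saved under pics/ and viewed, at most 10 in all, crops included, and the job is handed in when it is done.

```bash
mkdir -p pics; cat > h.py <<'E'
import numpy as np, cv2, pickle
from workcell import ctrl
def grab(n):
    f=ctrl.grab_frame(n); pickle.dump(f,open(f'{n}.pkl','wb')); return f
def load(n): return pickle.load(open(f'{n}.pkl','rb'))
def ray(f,u,v):
    E=np.array(f['extrinsics']); d=E[:3,:3]@np.array([(u-f['cx'])/f['fx'],-(v-f['cy'])/f['fy'],-1]); return E[:3,3],d
def plane(f,u,v,z):
    o,d=ray(f,u,v); return (o+d*(z-o[2])/d[2])[:3]
def tri(r1,r2):
    (a,d),(b,e)=r1,r2; s=np.linalg.lstsq(np.c_[d,-e],b-a,rcond=None)[0]
    p,q=a+s[0]*d,b+s[1]*e; return (p+q)/2,np.linalg.norm(p-q)
E
python3 - <<'E'
from h import *
for n in('scene','top'):
    f=grab(n); cv2.imwrite(f'pics/{n}0.png',f['color'][...,::-1]); print(n,{k:(np.round(v,3).tolist()) for k,v in f.items() if k!='color'})
s=ctrl.observe(); print(s)
E
```

```text
scene {'fx': 498.389, 'fy': 498.389, 'cx': 278.185, 'cy': 211.758, 'extrinsics': [[0.588, -0.541, 0.601, 1.209], [0.809, 0.404, -0.427, -0.398], [-0.012, 0.738, 0.675, 0.793], [0.0, 0.0, 0.0, 1.0]]}
top {'fx': 519.293, 'fy': 519.293, 'cx': 276.584, 'cy': 209.867, 'extrinsics': [[-0.029, 0.996, -0.087, 0.487], [-1.0, -0.03, -0.011, 0.021], [-0.014, 0.087, 0.996, 1.15], [0.0, 0.0, 0.0, 1.0]]}
{'time_s': 0.1, 'joint_pos': array([ 1.21290580e+00,  2.21163248e-01,  1.52750894e+00,  1.20939854e-05,
        1.39470319e+00, -1.26101045e-01]), 'joint_vel': array([-0.00186167, -0.00120388, -0.00344798, -0.00175096, -0.00101774,
       -0.00023141]), 'effort': array([ 1.82425400e-03, -4.95943558e+01, -3.88516867e+01,  7.02293334e-02,
        5.15990623e-02, -9.32953844e-05]), 'position': array([0.14338687, 0.60778165, 0.24023024]), 'tcp_rot': array([ 1.15636487e-01,  9.93291200e-01, -8.63966081e-04, -2.19386566e-04]), 'wrist_force': array([0.04280379, 0.6326531 , 0.12400323]), 'torque': array([ 0.00150287,  0.02115414, -0.0515931 ]), 'finger_force': 0.0, 'width': 0.99870946703968}
```

View pics/scene0.png

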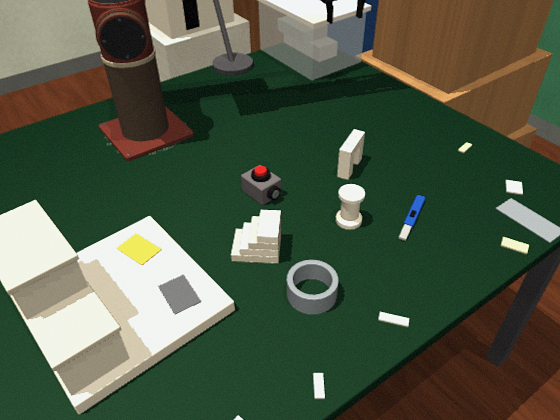

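View pics/top0.png

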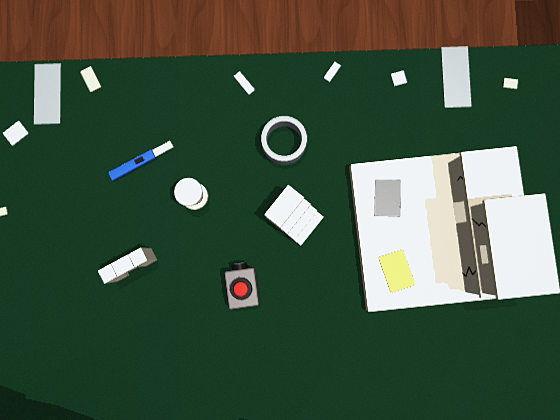

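The scene view shows the red button at (261,172), stairs at (258,240) with the tall end on the right, the yellow patch at (139,248) and the grey one at (180,294). The top view shows the button at (240,288), stairs at (294,215), yellow patch at (396,271) and grey patch at (387,198). I'll crop the stairs and measure.

```bash
python3 - <<'E'
from h import *
T,S=load('top'),load('scene')
def cent(f,lo,hi,box):
    h=cv2.cvtColor(f['color'],cv2.COLOR_RGB2HSV); m=cv2.inRange(h,lo,hi); k=np.zeros_like(m); x,y,X,Y=box; k[y:Y,x:X]=m[y:Y,x:X]
    c=max(cv2.findContours(k,0,1)[0],key=cv2.contourArea); M=cv2.moments(c); return M['m10']/M['m00'],M['m01']/M['m00'],M['m00']
def both(n,lo,hi,bt,bs):
    a,b=cent(T,lo,hi,bt),cent(S,lo,hi,bs); print(n,np.round(a,1),np.round(b,1),[np.round(x,4) for x in tri(ray(T,*a[:2]),ray(S,*b[:2]))])
    return a,b
a,b=both('red',(0,150,120),(8,255,255),(220,265,265,310),(240,155,285,185))
print(plane(T,*a[:2],.06),plane(T,*a[:2],.07))
a,b=both('yel',(22,120,120),(35,255,255),(370,240,420,300),(110,225,170,270)); print(plane(T,*a[:2],.033),plane(S,*b[:2],.033))
a,b=both('grey',(0,0,50),(180,60,200),(370,176,404,220),(157,272,202,316)); print(plane(T,*a[:2],.033),plane(S,*b[:2],.033))
c1=cv2.resize(T['color'][170:260,250:340],None,fx=4.4,fy=4.4,interpolation=2);c2=cv2.resize(S['color'][200:290,215:305],None,fx=4.4,fy=4.4,interpolation=2)
cv2.imwrite('pics/crop.png',np.hstack([c1,c2])[...,::-1])
E
```

```text
red [240.3 288.7 144. ] [260.  170.4  88.5] [array([0.42  , 0.1122, 0.0684]), np.float64(0.0016)]
[0.41984132 0.11360591 0.06      ] [0.42045662 0.11275854 0.07      ]
yel [403.6 257.7   7.5] [138.5 248.8 658. ] [array([ 0.475 , -0.2271,  0.06  ]), np.float64(0.0027)]
[ 0.47414513 -0.23455308  0.033     ] [ 0.44889654 -0.21969749  0.033     ]
grey [387.  197.6 865. ] [179. 294. 908.] [array([ 0.6043, -0.2061,  0.0301]), np.float64(0.0004)]
[ 0.60408996 -0.2053342   0.033     ] [ 0.60652803 -0.20703084  0.033     ]
```

View pics/crop.png

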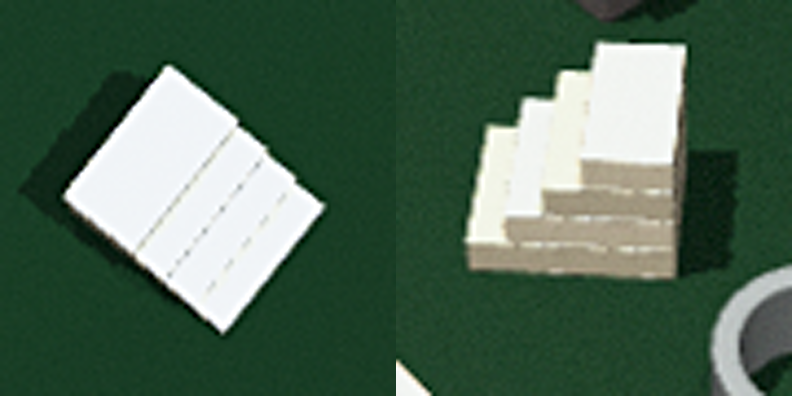

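The crop shows the landing corners at (167,65),(238,122),(136,252),(63,197) on the left (top view) and (201,43),(290,45),(277,162),(187,160) on the right (scene view, 396 subtracted from the columns).

```bash
python3 - <<'E'
from h import *
T,S=load('top'),load('scene')
ct=np.array([[167,65],[238,122],[136,252],[63,197]])/4.4-.4+[250,170]
cs=np.array([[290,45],[277,162],[187,160],[201,43]])/4.4-.4+[215,200]
print('landing',tri(ray(T,*ct.mean(0)),ray(S,*cs.mean(0))),plane(T,*ct.mean(0),.08),plane(S,*cs.mean(0),.08))
print('T corners',[plane(T,*p,.08)[:2].round(3) for p in ct]); print('S corners',[plane(S,*p,.08)[:2].round(3) for p in cs])
q=[]
for f in(T,S):
    h=cv2.cvtColor(f['color'],cv2.COLOR_RGB2HSV); m=cv2.inRange(h,(24,90,120),(36,255,255))
    c=max(cv2.findContours(m,0,1)[0],key=cv2.contourArea); r=cv2.minAreaRect(c); M=cv2.moments(c); p=(M['m10']/M['m00'],M['m01']/M['m00']); print(r,p,plane(f,*p,.033)); q.append(ray(f,*p))
print('yellow',tri(*q))
A,B=plane(T,352,165,.03),plane(T,368,311,.03); print(A,B,np.degrees(np.arctan2(*(A-B)[1::-1])),np.linalg.norm(A-B))
C=plane(T,462,152,.2); print('house front top approx',C)
E
```

```text
landing (array([0.58882072, 0.01785005, 0.07960828]), np.float64(0.0002728242982010127)) [0.58871205 0.01773493 0.08      ] [0.58922624 0.01774181 0.08      ]
T corners [array([0.633, 0.009]), array([ 0.605, -0.024]), array([0.545, 0.026]), array([0.572, 0.06 ])]
S corners [array([0.571, 0.061]), array([0.632, 0.009]), array([ 0.606, -0.023]), array([0.544, 0.027])]
((396.4500427246094, 270.8500061035156), (37.31486892700195, 25.61444854736328), 71.56504821777344) (396.29932356257046, 270.8085306275836) [ 0.44676299 -0.21771063  0.033     ]
((138.53250122070312, 248.449462890625), (37.792945861816406, 23.973587036132812), 32.735225677490234) (138.38926511161273, 248.62954602457987) [ 0.4482024  -0.21959311  0.033     ]
yellow (array([ 0.44646233, -0.21865493,  0.03092822]), np.float64(0.0010766899509378654))
[ 0.67813294 -0.1332873   0.03      ] [ 0.36356364 -0.15431342  0.03      ] 3.8240183065934756 0.3152712173974489
house front top approx [ 0.66711798 -0.31345586  0.2       ]
```

```bash
cat >> h.py <<'E'
def to(x,y,z,ang=None):
    from scipy.spatial.transform import Rotation as Ro
    s=ctrl.observe(); R=Ro.from_quat(s['tcp_rot']); a=np.degrees(np.arctan2(*R.as_matrix()[1::-1,1]))
    print('t',s['time_s'],'pos',s['position'].round(4),'F',s['wrist_force'].round(2),'w',round(s['width'],3),'q',s['joint_pos'].round(2),'tilt z',R.as_matrix()[:,2].round(3))
    print('tool shift',R.inv().apply(np.array([x,y,z])-s['position']).round(4),'toolY deg',a.round(1))
E
python3 -m inch '[{"xyz":[-0.04,-0.044,0],"yaw":8},{"xyz":[-0.08,-0.088,0],"yaw":16},{"xyz":[-0.12,-0.132,0],"yaw":24},{"xyz":[-0.16,-0.176,0],"yaw":32},{"xyz":[-0.20,-0.22,0],"yaw":40}]' 0; python3 -c "
from h import *
to(.42,.1125,.2)"
```

```text
time_s: 0.72
position: [0.2881, 0.3464, 0.2409]
tcp_rot: [0.45, 0.893, -0.0, 0.0]
wrist_force: [1.5, -0.2, 0.2]
width: 0.518
finger_force: 0.0
t 0.725 pos [0.2881 0.3464 0.2409] F [ 1.47 -0.21  0.16] w 0.518 q [ 0.7  -0.21  1.96 -0.    1.39  0.07] tilt z [-0. -0. -1.]
tool shift [-0.2665 -0.033   0.041 ] toolY deg 36.5
```

```bash
python3 -m inch '[{"xyz":[-0.055,-0.007,0],"yaw":7},{"xyz":[-0.11,-0.014,0],"yaw":14},{"xyz":[-0.165,-0.021,0],"yaw":21},{"xyz":[-0.22,-0.028,0],"yaw":28},{"xyz":[-0.266,-0.033,0],"yaw":33}]' 0; python3 -c "
from h import *
to(.42,.1125,.091)
f=grab('scene');cv2.imwrite('pics/s1.png',f['color'][...,::-1])"
```

```text
time_s: 1.35
position: [0.4208, 0.1133, 0.2411]
tcp_rot: [0.685, 0.728, 0.0, 0.0]
wrist_force: [0.3, 1.6, 1.4]
width: 0.02
finger_force: 0.0
t 1.35 pos [0.4208 0.1133 0.2411] F [0.29 1.57 1.43] w 0.02 q [ 0.08 -0.25  1.99 -0.    1.4   0.02] tilt z [ 0. -0. -1.]
tool shift [-0.0008 -0.0008  0.1501] toolY deg 3.5
```

View pics/s1.png

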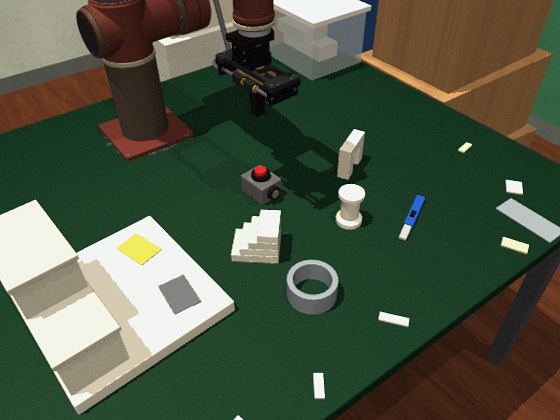

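The picture shows the shut fingers (258,105) hanging above the red button (261,172). I'll go down.

```bash
python3 -m inch '[{"xyz":[-0.001,-0.001,0.035],"yaw":0},{"xyz":[-0.001,-0.001,0.075],"yaw":0},{"xyz":[-0.001,-0.001,0.11],"yaw":0},{"xyz":[-0.001,-0.001,0.135],"yaw":0},{"xyz":[-0.001,-0.001,0.143],"yaw":0}]'; python3 -m inch '[{"xyz":[0,0,0.003],"yaw":0},{"xyz":[0,0,0.006],"yaw":0},{"xyz":[0,0,0.009],"yaw":0},{"xyz":[0,0,0.011],"yaw":0},{"xyz":[0,0,0.011],"yaw":0}]';  python3 -c "
from h import *
to(.42,.1125,.082)
f=grab('wrist');cv2.imwrite('pics/w1.png',f['color'][...,::-1])"
```

```text
time_s: 2.02
position: [0.4176, 0.1142, 0.0963]
tcp_rot: [0.684, 0.73, -0.001, -0.001]
wrist_force: [-0.4, 0.6, 0.7]
width: 0.007
finger_force: 0.0
time_s: 2.65
position: [0.4202, 0.1143, 0.0878]
tcp_rot: [0.684, 0.73, 0.001, 0.001]
wrist_force: [2.6, -0.0, 2.9]
width: 0.009
finger_force: 1.3
t 2.65 pos [0.4202 0.1143 0.0878] F [ 2.56 -0.02  2.87] w 0.009 q [ 0.08 -0.07  2.14  0.    1.07  0.02] tilt z [ 0.002  0.    -1.   ]
tool shift [-0.0018 -0.0003  0.0058] toolY deg 3.7
```

View pics/w1.png

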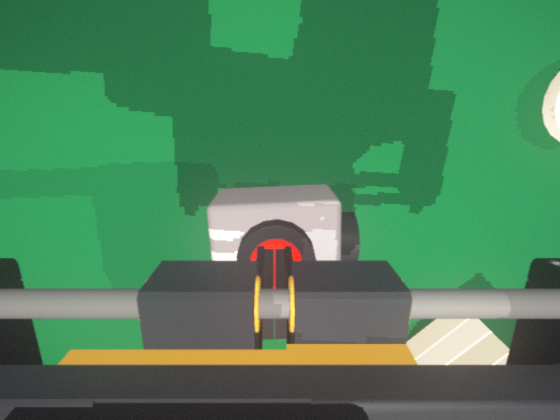

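The wrist view shows the tips in contact with the red cap (275,250), with the force starting to rise. I'll press further.

```bash
python3 -m inch '[{"xyz":[0,0,0.001],"yaw":0},{"xyz":[0,0,0.002],"yaw":0},{"xyz":[0,0,0.003],"yaw":0},{"xyz":[0,0,0.004],"yaw":0},{"xyz":[0,0,0.004],"yaw":0}]'
```

```text
time_s: 3.32
position: [0.42, 0.1143, 0.0848]
tcp_rot: [0.684, 0.73, 0.0, 0.0]
wrist_force: [-2.8, -0.2, 16.6]
width: 0.008
finger_force: 8.2
```

The force is 16.6 N, well above the 4 N of full travel, so the button is on its stop. I'll release it and rise straight up.

```bash
python3 -m inch '[{"xyz":[0,0,0],"yaw":0},{"xyz":[0,0,-0.01],"yaw":0},{"xyz":[0,0,-0.035],"yaw":0},{"xyz":[0,0,-0.075],"yaw":0},{"xyz":[0,0,-0.12],"yaw":0}]'; python3 -c "
from h import *
to(.589,.018,.129)"
```

```text
time_s: 3.95
position: [0.4175, 0.114, 0.2029]
tcp_rot: [0.684, 0.73, -0.002, -0.002]
wrist_force: [0.6, 0.4, 0.1]
width: 0.005
finger_force: 0.0
t 3.95 pos [0.4175 0.114  0.2029] F [0.6  0.4  0.14] w 0.005 q [ 0.08 -0.22  2.04 -0.    1.33  0.02] tilt z [-0.005 -0.001 -1.   ]
tool shift [-0.1069  0.1653  0.0731] toolY deg 3.7
```

```bash
python3 -m inch '[{"xyz":[-0.027,0.041,0],"yaw":0},{"xyz":[-0.054,0.082,0],"yaw":0},{"xyz":[-0.081,0.123,0],"yaw":0},{"xyz":[-0.107,0.163,0],"yaw":0},{"xyz":[-0.107,0.163,0],"yaw":0}]'; python3 -c "
from h import *
to(.589,.018,.129)"
```

```text
time_s: 4.58
position: [0.5895, 0.0162, 0.2012]
tcp_rot: [0.685, 0.729, -0.001, -0.001]
wrist_force: [-0.5, -0.5, -0.4]
width: 0.004
finger_force: 0.0
t 4.575 pos [0.5895 0.0162 0.2012] F [-0.52 -0.5  -0.38] w 0.004 q [-0.11  0.17  1.66 -0.    1.31 -0.17] tilt z [-0.004 -0.    -1.   ]
tool shift [ 0.0018 -0.0001  0.0722] toolY deg 3.6
```

```bash
python3 -m inch '[{"xyz":[0.001,0,0.02],"yaw":0},{"xyz":[0.001,0,0.04],"yaw":0},{"xyz":[0.001,0,0.057],"yaw":0},{"xyz":[0.001,0,0.068],"yaw":0},{"xyz":[0.001,0,0.073],"yaw":0}]'; python3 -m inch '[{"xyz":[0,0,0],"yaw":0},{"xyz":[0,0,0],"yaw":0},{"xyz":[0,0,0],"yaw":0},{"xyz":[0,0,0],"yaw":0},{"xyz":[0,0,0],"yaw":0}]'; python3 -c "
from h import *
to(.589,.018,.129)
f=grab('scene');cv2.imwrite('pics/s2.png',cv2.resize(f['color'][60:330,160:400],None,fx=2,fy=2)[...,::-1])"
```

```text
time_s: 5.2
position: [0.5884, 0.0192, 0.1293]
tcp_rot: [0.684, 0.73, -0.0, -0.0]
wrist_force: [0.2, -1.1, -0.6]
width: 0.004
finger_force: 0.0
time_s: 5.82
position: [0.589, 0.019, 0.1304]
tcp_rot: [0.684, 0.73, 0.0, 0.0]
wrist_force: [-0.6, -0.3, -0.4]
width: 0.005
finger_force: 0.0
t 5.825 pos [0.589  0.019  0.1304] F [-0.63 -0.34 -0.43] w 0.005 q [-0.1   0.24  1.72  0.    1.18 -0.17] tilt z [ 0. -0. -1.]
tool shift [-0.001  -0.      0.0014] toolY deg 3.7
```

View pics/s2.png

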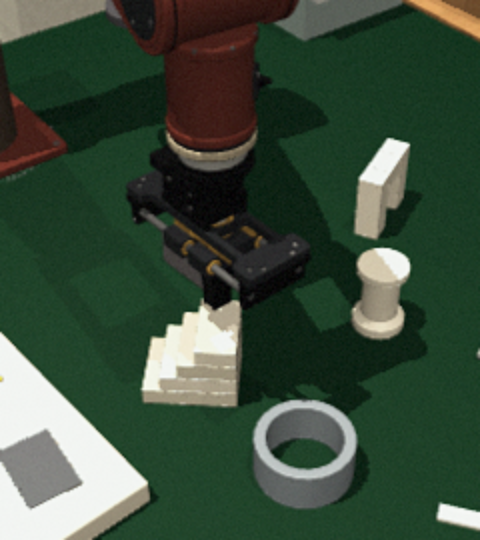

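The fingertips (217,298) hover over the landing. I'll hold there, then rise.

```bash
python3 -m inch '[{"xyz":[0,0,0.001],"yaw":0},{"xyz":[0,0,0.001],"yaw":0},{"xyz":[0,0,0.001],"yaw":0},{"xyz":[0,0,0.001],"yaw":0},{"xyz":[0,0,0.001],"yaw":0}]' >/dev/null; python3 -m inch '[{"xyz":[0,0,0],"yaw":0},{"xyz":[0,0,0],"yaw":0},{"xyz":[0,0,0],"yaw":0},{"xyz":[0,0,0],"yaw":0},{"xyz":[0,0,0],"yaw":0}]' >/dev/null;  python3 -m inch '[{"xyz":[0,0,0],"yaw":0},{"xyz":[0,0,0],"yaw":0},{"xyz":[0,0,0],"yaw":0},{"xyz":[0,0,0],"yaw":0},{"xyz":[0,0,0],"yaw":0}]' >/dev/null;  python3 -m inch '[{"xyz":[0,0,0],"yaw":0},{"xyz":[0,0,0],"yaw":0},{"xyz":[0,0,0],"yaw":0},{"xyz":[0,0,0],"yaw":0},{"xyz":[0,0,0],"yaw":0}]'
python3 -m inch '[{"xyz":[0,0,-0.01],"yaw":0},{"xyz":[0,0,-0.035],"yaw":0},{"xyz":[0,0,-0.07],"yaw":0},{"xyz":[0,0,-0.1],"yaw":0},{"xyz":[0,0,-0.11],"yaw":0}]';  python3 -c "
from h import *
to(.4475,-.219,.082)"
```

```text
time_s: 8.38
position: [0.5889, 0.019, 0.1292]
tcp_rot: [0.684, 0.73, -0.0, -0.0]
wrist_force: [0.5, 0.2, 0.5]
width: 0.007
finger_force: 0.0
time_s: 9.0
position: [0.5902, 0.0189, 0.2424]
tcp_rot: [0.684, 0.73, 0.001, 0.002]
wrist_force: [-0.1, 1.0, -0.0]
width: 0.008
finger_force: 0.0
t 9.0 pos [0.5902 0.0189 0.2424] F [-0.12  1.02 -0.04] w 0.008 q [-0.1   0.13  1.62 -0.    1.38 -0.17] tilt z [ 0.005 -0.    -1.   ]
tool shift [-0.228  -0.1586  0.1599] toolY deg 3.7
```

```bash
python3 -m inch '[{"xyz":[-0.046,-0.031,0],"yaw":0},{"xyz":[-0.092,-0.063,0],"yaw":0},{"xyz":[-0.138,-0.095,0],"yaw":0},{"xyz":[-0.184,-0.127,0],"yaw":0},{"xyz":[-0.228,-0.157,0],"yaw":0}]'; python3 -m inch '[{"xyz":[0,0,0],"yaw":0},{"xyz":[0,0,0.03],"yaw":0},{"xyz":[0,0,0.06],"yaw":0},{"xyz":[0,0,0.08],"yaw":0},{"xyz":[0,0,0.09],"yaw":0}]'; python3 -c "
from h import *
to(.4475,-.219,.082)
f=grab('scene');cv2.imwrite('pics/s3.png',f['color'][...,::-1])"
```

```text
time_s: 9.62
position: [0.4455, -0.2198, 0.2386]
tcp_rot: [0.684, 0.73, -0.0, -0.0]
wrist_force: [0.1, 0.2, 1.5]
width: 0.007
finger_force: 0.0
time_s: 10.25
position: [0.4466, -0.2173, 0.1475]
tcp_rot: [0.683, 0.73, -0.0, -0.001]
wrist_force: [-0.5, 0.6, -0.7]
width: 0.009
finger_force: 0.0
t 10.25 pos [ 0.4466 -0.2173  0.1475] F [-0.55  0.56 -0.73] w 0.009 q [-0.61  0.    1.95  0.    1.19 -0.68] tilt z [-0.002  0.002 -1.   ]
tool shift [-0.0019  0.001   0.0655] toolY deg 3.8
```

View pics/s3.png

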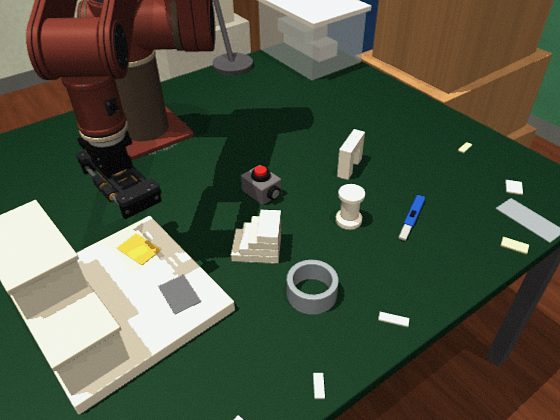

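The gripper (120,180) is over the yellow patch and clear of the house. I'll go down and hold.

```bash
python3 -m inch '[{"xyz":[-0.001,0.001,0.02],"yaw":0},{"xyz":[-0.001,0.001,0.04],"yaw":0},{"xyz":[-0.001,0.001,0.055],"yaw":0},{"xyz":[-0.001,0.001,0.062],"yaw":0},{"xyz":[-0.001,0.001,0.066],"yaw":0}]'; python3 -m inch '[{"xyz":[0,0,0],"yaw":0},{"xyz":[0,0,0],"yaw":0},{"xyz":[0,0,0],"yaw":0},{"xyz":[0,0,0],"yaw":0},{"xyz":[0,0,0],"yaw":0}]'; python3 -c "
from h import *
to(.4475,-.219,.082)
f=grab('scene');cv2.imwrite('pics/s4.png',cv2.resize(f['color'][120:400,0:300],None,fx=2,fy=2)[...,::-1])"
```

```text
time_s: 10.92
position: [0.4483, -0.2197, 0.0833]
tcp_rot: [0.684, 0.73, 0.0, 0.0]
wrist_force: [0.1, 0.2, 0.4]
width: 0.007
finger_force: 0.0
time_s: 11.55
position: [0.4481, -0.2197, 0.0834]
tcp_rot: [0.684, 0.73, 0.0, 0.0]
wrist_force: [-0.1, 0.2, -0.3]
width: 0.004
finger_force: 0.0
t 11.55 pos [ 0.4481 -0.2197  0.0834] F [-0.13  0.22 -0.27] w 0.004 q [-0.61  0.1   1.98  0.    1.06 -0.68] tilt z [ 0. -0. -1.]
tool shift [ 0.0007 -0.0006  0.0014] toolY deg 3.7
```

View pics/s4.png

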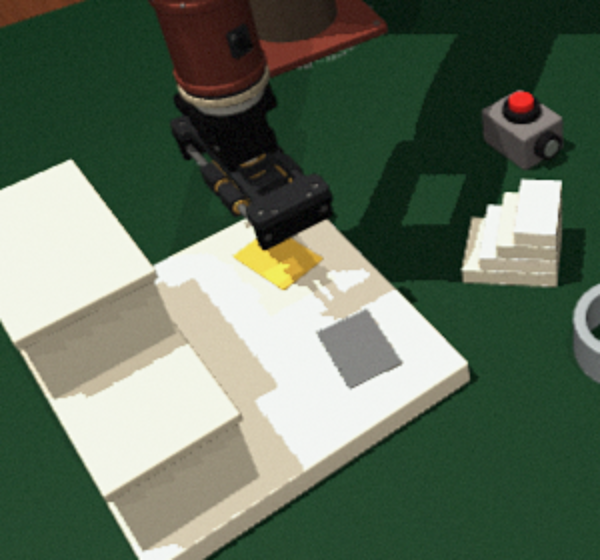

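The gripper (290,215) is over the yellow patch, touching nothing, and the tips are about 31 mm above it. I'll hold there and hand in.

```bash
python3 -m inch '[{"xyz":[0,0,0.001],"yaw":0},{"xyz":[0,0,0.001],"yaw":0},{"xyz":[0,0,0.001],"yaw":0},{"xyz":[0,0,0.001],"yaw":0},{"xyz":[0,0,0.001],"yaw":0}]' >/dev/null; python3 -m inch '[{"xyz":[0,0,0],"yaw":0},{"xyz":[0,0,0],"yaw":0},{"xyz":[0,0,0],"yaw":0},{"xyz":[0,0,0],"yaw":0},{"xyz":[0,0,0],"yaw":0}]' >/dev/null;  python3 -m inch '[{"xyz":[0,0,0],"yaw":0},{"xyz":[0,0,0],"yaw":0},{"xyz":[0,0,0],"yaw":0},{"xyz":[0,0,0],"yaw":0},{"xyz":[0,0,0],"yaw":0}]' >/dev/null;  python3 -m inch '[{"xyz":[0,0,0],"yaw":0},{"xyz":[0,0,0],"yaw":0},{"xyz":[0,0,0],"yaw":0},{"xyz":[0,0,0],"yaw":0},{"xyz":[0,0,0],"yaw":0}]'
python3 -c "
from workcell import ctrl
print(ctrl.finish_job())"
```

```text
time_s: 14.1
position: [0.4481, -0.2196, 0.0823]
tcp_rot: [0.684, 0.73, -0.0, 0.0]
wrist_force: [1.0, -0.9, -0.6]
width: 0.004
finger_force: 0.0
the job is handed in; nothing more can be done
None
```

Job handed in at about 14 s: I pressed the red button to its stop and let it go, pointed about 3 cm above the staircase landing for about 3 s, then above the yellow patch for about 3 s, and finished still pointing there; no verdict was returned.

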